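Open the spares jar at the packing bench

ROBOT

A 7-joint arm with a two-finger parallel gripper is mounted at the origin on the work surface. World frame = base frame: x ahead of the robot, y to its left, z up, the work surface at z = 0. Lengths are in m, angles in rad, forces in N, time in s.
With the tool pointing down it reaches from about 0.4 to 0.875 m from the base axis. Payload 19.3 kg.
Tool frame: the origin (TCP) lies on the centre line of the jaws, within the pads' length; the fingertips stand 8 mm ahead of it and the grasp point (between the pads) lies 11 mm behind it; z points along the fingers, y is the direction in which the jaws open and shut (so a half turn about z gives the same grasp; the last joint's range is limited). The gripper opens to 85 mm and grips with 20 to 120 N. Pads are 22 mm wide; open, the fingers measure 114 mm over their backs; the gripper's body (76 mm by 85 mm) begins 54 mm behind the grasp point. The pads swing forward as they close: fully open they stand 13 mm farther back than shut.
Start: joints at [1.117, 0.521, -0.036, 1.599, 0.021, 1.021, -0.113], TCP at [0.234, -0.58, 0.239] pointing down, gripper open.
Joint ranges: [-2.91, 2.91], [-0.3, 2.13], [-1.5, 1.42], [0.17, 2.43], [-1.26, 4.41], [0.16, 1.93], [-2.52, 2.52]. Speed limits (rad/s): [1.89, 1.89, 2.39, 2.39, 3.01, 3.01, 3.01].

INTERFACE

Orientations are given as a unit quaternion [w, x, y, z].
In Python, from workcell import ctrl gives the robot as it stands. Calls block until the motion is done:
- ctrl.movep(position, orientation): joint-space move of the TCP to a pose.
- ctrl.move_linear(position, v=0.15, rotation=None, until_force=None): straight line of the TCP; rotation=None keeps the orientation; v is the mean speed in m/s. With until_force (N) it stops when the force on the tool has changed by that much, and returns True; else False.
- ctrl.goto_joints(angles): joint-space move.
- ctrl.move_gripper(opening, f_grip=None): finger opening in m; f_grip is the grip in N (None keeps the last); returns when the fingers have stopped.
- ctrl.wait(seconds).
- ctrl.ik(position, orientation): joint angles nearest the present ones, or None.
- ctrl.grab_frame(name): name is "scene" or "top"; returns a dict with "image" (420x560x3 uint8, blue, green, red), "fovy" (degrees; the focal length in pixels is half the picture's height over the tangent of half this angle, whatever the lens; pixels are square), "cx", "cy" (the principal point, pixels), "world_from_camera" (4x4, takes a point from camera to world coordinates). Camera axes: x right, y up, looking along -z (the intrinsics and any distortion apply to the point x, -y, -z); pixel columns grow to the right and rows downward; lengths in m; the calibration is good to about 2 mm. A picture is of the moment at which its call begins. There is no depth.
A pose or a line that the arm cannot do raises ctrl.MotionError and nothing moves.
- ctrl.job_done(): hands the job in, once; it reports no verdict.
Readings, each from a call of its own:
- ctrl.read_time(): time.
- ctrl.read_q(): joint angles.
- ctrl.read_qvel(): joint speeds.
- ctrl.read_joint_efforts(): joint torques, N m.
- ctrl.read_tcp_pos(): TCP position.
- ctrl.read_tcp_rot(): TCP orientation.
- ctrl.read_wrist_force(): force on the tool from outside, world axes, zero at the start.
- ctrl.read_wrist_torque(): the same for the moment, N m.
- ctrl.read_gripper_width(): finger opening in m.
Only numpy, scipy, OpenCV 4.12 (cv2) and the standard library are available. Lean on these libraries where they do the work, as an engineer would, in place of code of your own. Each camera call takes 0.05 s, during which the arm holds its last target.

TASK

Clear the small pale carton off the cap of the square spares jar and stand it, same way up, in the free part of the shallow black tray. Then unscrew the jar's tight cap (counter-clockwise seen from above) while the holder braces the jar; as soon as the cap comes free stop turning, lift it straight up and finish still gripping it level and still, just above the jar's mouth (clear of it by a few centimetres at most). The jar must stay down in its holder throughout and all the other things stay where they are.

Things in the scene. Friction and masses are not known exactly. Their poses are not given: they have to be found in the camera images.
- carton_mid (a point): the small pale carton that lies on the jar's cap, 90 mm long (its x) x 45 mm wide (its y) x 40 mm high (its z), 0.12 kg; point at its centre. A flat box, easily gripped from above across its 45 mm width
- cap_mid (a point): grey fluted round cap of the square jar, 60 mm across, 30 mm high, 0.06 kg; point at its centre, 15 mm below its flat top, z up along the screw axis. Closed, it is 112 mm above the jar's underside, 118 mm above the bench. 12 mm of bare neck between the cap's lower edge and the jar's shoulder. Clear of the jar once raised 25 mm. Pulled up before it is free, it takes the jar along
- cap: the same cap, origin at the centre of its lower edge, same axes. Three-lug thread without pitch: no rise while turned. A sprung seal pushes it up with 20 N: turning takes 0.2 to 0.5 N m and a firm grip (25 N up). Closed: its x axis 0.46 to 0.72 rad counter-clockwise of the jar's. Free at 1.3 to 1.85 rad (it then pushes up on the hand, about 14 N); solid stop just after. A 1 rad turn always frees it
- jar: clear square jar full of steel shelf clips, body 76 x 76 mm, 85 mm high, then a round neck 39 mm across to 111 mm with three lug ribs 51 mm across, the seal's top at 117 mm (120 mm when the cap is off); about 0.45 kg. Stands loosely in the holder (can twist about 0.1 rad before the holder stops it). Origin at the centre of its underside, z up
- holder: jar holder screwed to the bench: 130 mm square steel plate 6 mm thick with a square plywood pocket, 79 mm inside, 103 mm outside, its rim 36 mm above the bench. Origin at the centre of its underside; the jar stands on its plate 6 mm up
- tray: shallow black open tray fixed to the bench, 200 mm (its x) x 260 mm (its y), 30 mm high, walls and floor 5 mm thick. Origin at the centre of its underside. A brown box lies in its +y end (y about +0.085); the rest is free
- tray_free (a point): point on the tray's inner floor (5 mm above the bench) in the middle of its free part, 55 mm from the tray's centre towards its -y end; axes as the tray's: a carton with its length along x fits here with room all round
- tray_box: brown box 120 x 60 x 35 mm lying in the tray; leave it. Origin centre of underside
- tape_roll: roll of pale packing tape, ring 100 mm across with a 76 mm hole, 48 mm high, on the bench beside the holder; leave it. Origin centre of underside
- marker: marker pen, 130 mm long, 18 mm thick, lying on the bench beside the holder; leave it. Origin under its middle
- round_jar: another, ROUND jar (72 mm across, 100 mm high) at the far side of the bench, not to be opened; leave it. Origin centre of underside
- stapler: stapler, 150 mm long, 50 mm high; leave it. Origin centre of underside
- tall_box: upright pale box 65 x 50 x 100 mm; leave it. Origin centre of underside
- mug: white mug, 80 mm across, 90 mm high; leave it. Origin centre of underside

How it is judged:
By the outcome, as a careful person would: the job done as asked, in the order asked, and still so for the second after the job is handed in, while the arm keeps its last pose, push and grip.
It also fails if it takes over 58 s, if anything falls off the work surface, if the arm or the gripper's body presses on something with over 40 N, if the wrist force passes 120 N, or if a joint passes its speed limit or range.

## Working session

There is one attempt and no reset: what is moved stays moved. The work goes in short steps, each a Python script; the robot and the scene stay as the last script left them, time stands still between calls to the robot, and variables do not carry over. Pictures are saved under pics/ and viewed, and the job is handed in when it is done.

```bash
ls; mkdir -p pics
python3 - <<'E'
from workcell import ctrl
import cv2,numpy as np
for n in("scene","top"):
    f=ctrl.grab_frame(n); cv2.imwrite(f"pics/{n}0.png",f["image"])
    print(n,{k:(v if k!="world_from_camera" else np.round(v,4).tolist()) for k,v in f.items() if k!="image"})
print(ctrl.read_time(),ctrl.read_tcp_pos(),ctrl.read_tcp_rot(),ctrl.read_gripper_width())
E
```

```text
pics
scene {'fovy': 48.277935983637164, 'cx': 281.44096658983744, 'cy': 217.55695195059974, 'world_from_camera': [[-0.1132, -0.5294, 0.8408, 1.8718], [0.9933, -0.04, 0.1085, 0.1694], [-0.0239, 0.8474, 0.5304, 0.9093], [0.0, 0.0, 0.0, 1.0]]}
top {'fovy': 55.03386341863008, 'cx': 284.55491735201934, 'cy': 205.14372385643026, 'world_from_camera': [[0.0053, 0.988, -0.1544, 0.4228], [-0.9999, 0.0038, -0.0099, 0.0115], [-0.0092, 0.1544, 0.988, 1.2862], [0.0, 0.0, 0.0, 1.0]]}
0.1 [ 0.2339037  -0.57927644  0.23879697] [-4.71742424e-04  9.81641938e-01  1.90732446e-01 -1.32378232e-04] 0.08573060824919507
```

View pics/scene0.png

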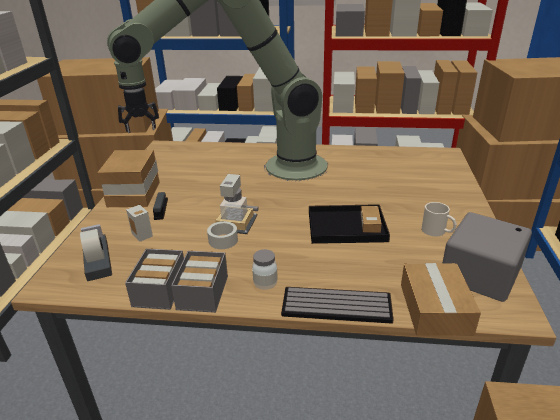

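View pics/top0.png

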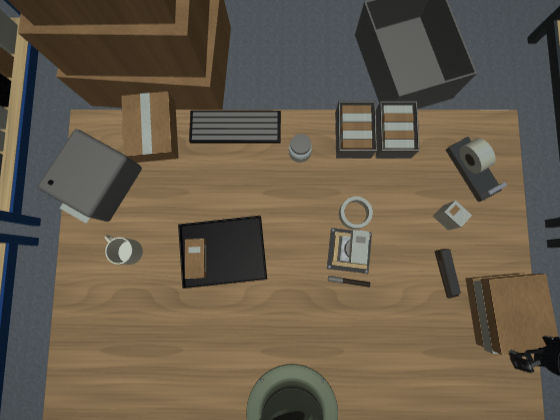

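The scene view shows the jar with the carton on its cap at about (233,195) and the tray at (348,223). In the top view the jar is at (350,248) and the tray at (222,251), with the brown box at (195,258). I'll zoom in on both.

```bash
cat > h.py <<'E'
import cv2,numpy as np
def ray(f,u,v):
    F=f["image"].shape[0]/2/np.tan(np.radians(f["fovy"])/2)
    M=np.array(f["world_from_camera"]); d=np.array([(u-f["cx"])/F,-(v-f["cy"])/F,-1.])
    return M[:3,3],M[:3,:3]@d
def onz(f,u,v,z):
    o,d=ray(f,u,v); return o+d*(z-o[2])/d[2]
def proj(f,p):
    F=f["image"].shape[0]/2/np.tan(np.radians(f["fovy"])/2)
    M=np.array(f["world_from_camera"]); c=M[:3,:3].T@(np.array(p)-M[:3,3])
    return np.array([f["cx"]+F*c[0]/-c[2], f["cy"]-F*c[1]/-c[2]])
def crop(f,u0,v0,u1,v1,s,name):
    im=cv2.resize(f["image"][v0:v1,u0:u1],None,fx=s,fy=s,interpolation=cv2.INTER_CUBIC); cv2.imwrite(name,im)
E
python3 - <<'E'
from workcell import ctrl
from h import *
import pickle
fs={n:ctrl.grab_frame(n) for n in("scene","top")}
pickle.dump(fs,open("f0.pkl","wb"))
crop(fs["scene"],200,165,275,235,8,"pics/sc1.png")
crop(fs["top"],310,215,400,295,7,"pics/tc1.png")
crop(fs["top"],170,205,280,295,7,"pics/tt1.png")
print(proj(fs["top"],[0,0,0]),proj(fs["scene"],[0,0,0]))
E
```

```text
[291.58723367 411.31925479] [296.19522834 166.22945253]
```

View pics/sc1.png

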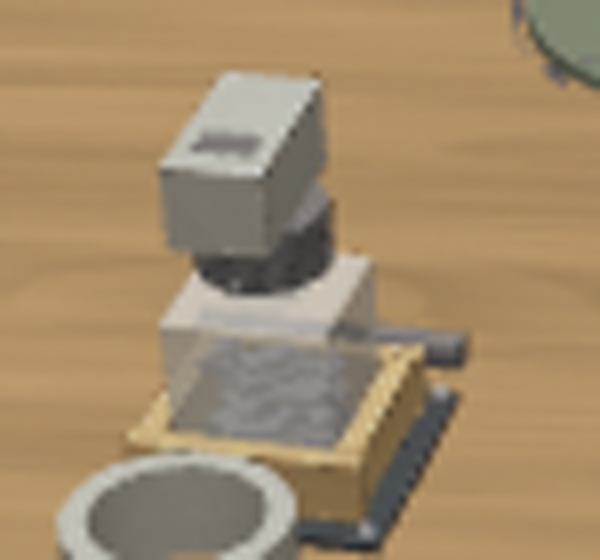

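View pics/tc1.png

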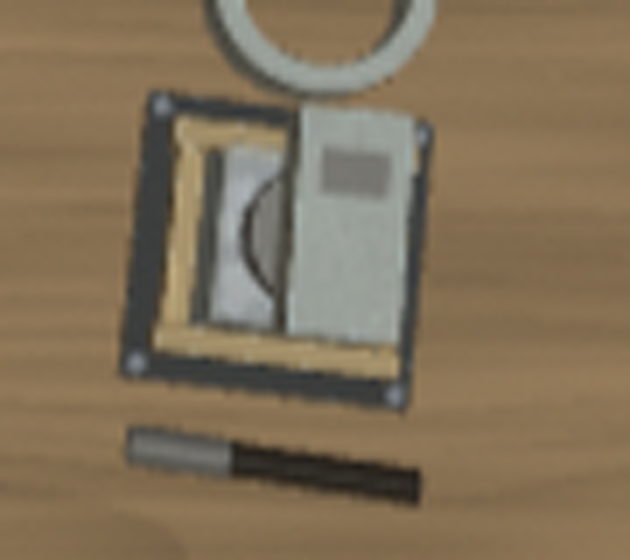

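View pics/tt1.png

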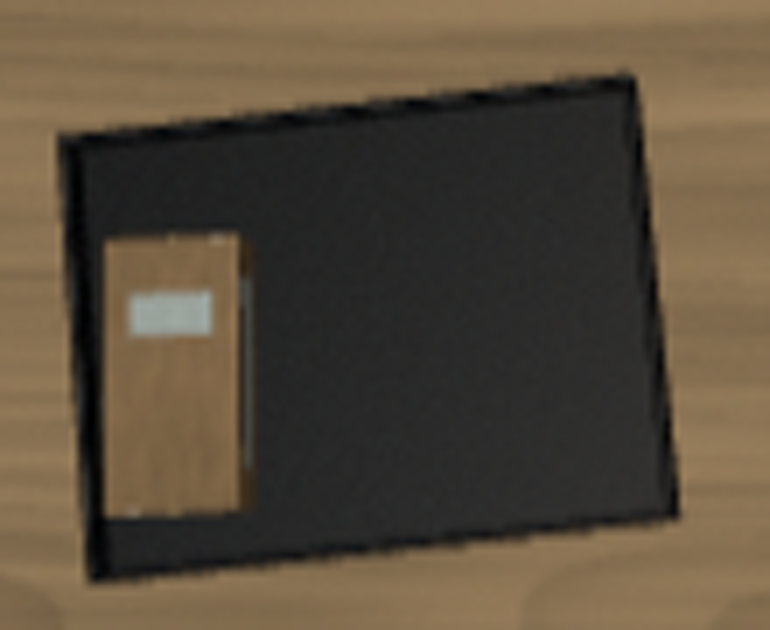

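```bash
cat > m.py <<'E'
import pickle
from h import *
fs=pickle.load(open("f0.pkl","rb"))
def rep(name,f,pts,off,s,z):
    P=np.array([onz(f,off[0]+(x+.5)/s-.5,off[1]+(y+.5)/s-.5,z) for x,y in pts])
    n=len(P); L=[np.linalg.norm(P[(i+1)%n]-P[i]) for i in range(n)]
    A=[np.degrees(np.arctan2(*(P[(i+1)%n]-P[i])[1::-1])) for i in range(n)]
    print(name,"c",np.round(P.mean(0),4),"L",np.round(L,4),"ang",np.round(A,1))
T,S=fs["top"],fs["scene"]
rep("plate T",T,[(155,93),(431,123),(405,410),(122,375)],(310,215),7,.006)
rep("plywood T",T,[(178,118),(155,348),(398,378)],(310,215),7,.036)
rep("carton T",T,[(302,105),(415,112),(405,342),(287,335)],(310,215),7,.173)
rep("carton S",S,[(222,73),(322,80),(268,180),(160,168)],(200,165),8,.173)
rep("tray T",T,[(60,135),(633,76),(680,518),(92,580)],(170,205),7,.03)
rep("tbox T",T,[(105,236),(240,234),(239,512),(104,516)],(170,205),7,.04)
E
python3 m.py
python3 - <<'E'
from h import *
import pickle
fs=pickle.load(open("f0.pkl","rb"))
crop(fs["scene"],300,195,400,250,7,"pics/st1.png")
E
```

```text
plate T c [ 0.48   -0.1808  0.006 ] L [0.1256 0.1293 0.127  0.1278] ang [-96.  173.3  83.3  -7.4]
plywood T c [ 0.4648 -0.1607  0.036 ] L [0.1016 0.1066 0.1475] ang [173.5 -96.7  39.8]
carton T c [ 0.4829 -0.1849  0.173 ] L [0.0445 0.0901 0.0459 0.0903] ang [-93.3 176.   86.9  -4.9]
carton S c [ 0.4781 -0.184   0.173 ] L [0.0454 0.0923 0.0481 0.089 ] ang [ 85.2  -3.2 -98.7 175.2]
tray T c [0.4746 0.2178 0.03  ] L [0.2582 0.1966 0.2587 0.197 ] ang [ -83.8 -173.1   96.2    6.7]
tbox T c [0.4524 0.3009 0.04  ] L [0.0598 0.1211 0.0589 0.122 ] ang [ -88.9 -178.1   92.     2.3]
```

View pics/st1.png

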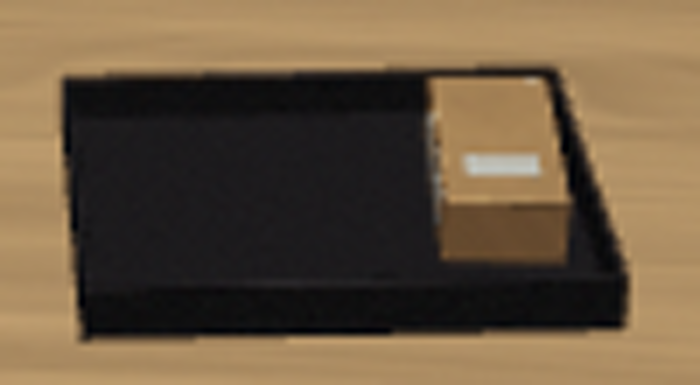

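Scene view crop: the tray rim corners are at about (63,78), (557,68) and (628,272), and the area left of the brown box is free. In the top crop the carton lies along the jar's −y side, slightly off the cap's centre.

```bash
cat >> m.py <<'E'
rep("tray S",S,[(63,78),(557,68),(628,275),(82,292)],(300,195),7,.03)
E
python3 m.py|tail -1
cat >> h.py <<'E'
def down(psi): return [0,float(np.cos(psi/2)),float(np.sin(psi/2)),0]
E
python3 - <<'E'
from workcell import ctrl
from h import *
for nm,p,ps in [("carton",[.4805,-.1845,.25],-4.5),("tray",[.481,.163,.2],6.7)]+[("cap",[.48,-.181,.11],a) for a in (-150,-120,-90,-70,-50,-30,-10,10,40,60,80,100,120,150)]:
    q=ctrl.ik(p,down(np.radians(ps))); print(nm,ps,None if q is None else np.round(q,2))
E
```

```text
tray S c [0.472  0.2191 0.03  ] L [0.2588 0.1937 0.2591 0.1991] ang [  96.5    6.3  -82.3 -173.7]
carton -4.5 [ 0.33  0.34 -0.1   1.87  0.04  0.94 -1.44]
tray 6.7 [ 0.01  0.44 -0.59  1.92  0.31  0.87 -2.2 ]
cap -150 [ 1.09  0.91 -1.28  1.96  1.01  1.11  1.46]
cap -120 [-0.42  0.82  1.01  2.03 -0.96  0.86 -2.51]
cap -90 [-0.07  0.58  0.43  2.02 -0.4   0.62 -2.51]
cap -70 [ 0.07  0.55  0.23  2.01 -0.21  0.6  -2.35]
cap -50 [ 0.13  0.54  0.15  2.01 -0.14  0.6  -2.06]
cap -30 [ 0.19  0.54  0.07  2.   -0.06  0.6  -1.79]
cap -10 [ 0.27  0.54 -0.03  2.    0.02  0.61 -1.52]
cap 10 [ 0.33  0.54 -0.11  2.    0.1   0.61 -1.25]
cap 40 [ 0.41  0.54 -0.22  1.99  0.19  0.63 -0.81]
cap 60 [ 0.47  0.55 -0.3   1.99  0.26  0.64 -0.52]
cap 80 [ 0.52  0.55 -0.37  1.99  0.32  0.66 -0.23]
cap 100 [ 0.58  0.57 -0.44  1.98  0.38  0.67  0.07]
cap 120 [ 0.63  0.58 -0.51  1.98  0.43  0.69  0.37]
cap 150 [ 0.68  0.59 -0.59  1.98  0.49  0.71  0.84]
```

Run:
```python
from workcell import ctrl
from h import *
import pickle
p=ctrl.read_tcp_pos()
ctrl.move_linear([p[0],p[1],.33],v=.2)
c=[.4805,-.1845]; o=down(np.radians(-4.5))
ctrl.movep([*c,.26],o)
ctrl.move_linear([*c,.147],v=.12,until_force=8)
print(ctrl.read_tcp_pos(),ctrl.read_wrist_force())
fs={n:ctrl.grab_frame(n) for n in("scene","top")}
crop(fs["scene"],190,135,290,235,6,"pics/sc2.png")
print(ctrl.read_time(),ctrl.read_gripper_width())
```

```text
[ 0.48081545 -0.18465357  0.14758807] [0.23346742 0.25928342 0.25935259]
3.7083 0.08535226478432122
```

View pics/sc2.png

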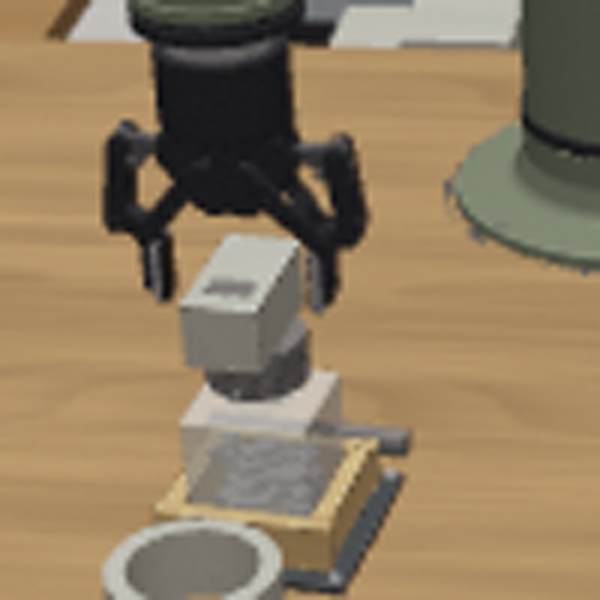

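The scene crop shows the fingers straddling the carton evenly, with tips at (160,295) and (322,305) and the carton between them. I'll grip and lift.

Run:
```python
from workcell import ctrl
from h import *
ctrl.move_gripper(0.04,f_grip=35)
print(ctrl.read_gripper_width(),ctrl.read_wrist_force())
c=[.4805,-.1845]
ctrl.move_linear([*c,.157],v=.05); print(ctrl.read_wrist_force())
ctrl.move_linear([*c,.27],v=.15)
print(ctrl.read_gripper_width(),ctrl.read_wrist_force(),ctrl.read_time())
fs={n:ctrl.grab_frame(n) for n in("scene","top")}
crop(fs["scene"],190,95,290,235,5,"pics/sc3.png")
crop(fs["top"],310,215,400,295,7,"pics/tc3.png")
```

```text
0.044848698651403895 [-1.31472156  0.65847338  5.77930136]
[ 0.3055271  -0.60708613 -0.58085083]
0.04462196449202168 [ 0.56353331  0.8790152  -0.54880698] 5.4083
```

View pics/sc3.png

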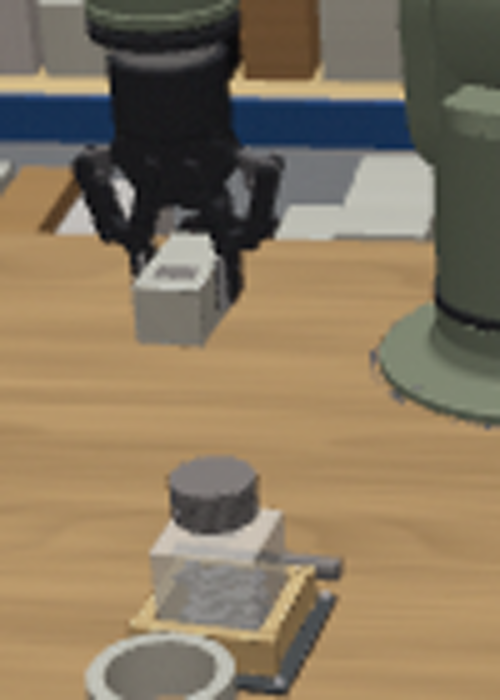

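The carton is held level and the cap is now bare in the scene crop at (213,490). Next I'll place the carton in the tray.

Run:
```python
from workcell import ctrl
from h import *
import pickle
c=[.480,.1636]; o=down(np.radians(6.6))
ctrl.movep([*c,.2],o)
ctrl.move_linear([*c,.05],v=.15)
f0=ctrl.read_wrist_force()
hit=ctrl.move_linear([*c,.016],v=.03,until_force=4)
print(hit,ctrl.read_tcp_pos(),f0,ctrl.read_wrist_force(),ctrl.read_time())
ctrl.move_gripper(0.07)
p=ctrl.read_tcp_pos()
ctrl.move_linear([*c,.15],v=.15)
ctrl.move_linear([.40,.0,.33],v=.3)
fs={n:ctrl.grab_frame(n) for n in("scene","top")}
pickle.dump(fs,open("f1.pkl","wb"))
crop(fs["scene"],200,165,275,235,8,"pics/sc4.png")
crop(fs["scene"],300,195,400,250,7,"pics/st4.png")
crop(fs["top"],310,215,400,295,7,"pics/tc4.png")
crop(fs["top"],170,205,280,295,7,"pics/tt4.png")
print(ctrl.read_time())
```

```text
True [0.47987731 0.16358983 0.01875511] [-0.09198344  0.63943325  0.37030807] [0.32513011 0.07174724 4.31440741] 8.9417
11.4333
```

View pics/sc4.png

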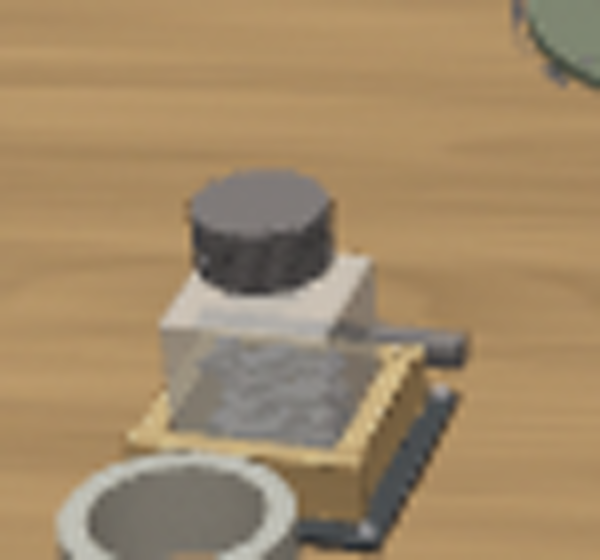

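View pics/tc4.png

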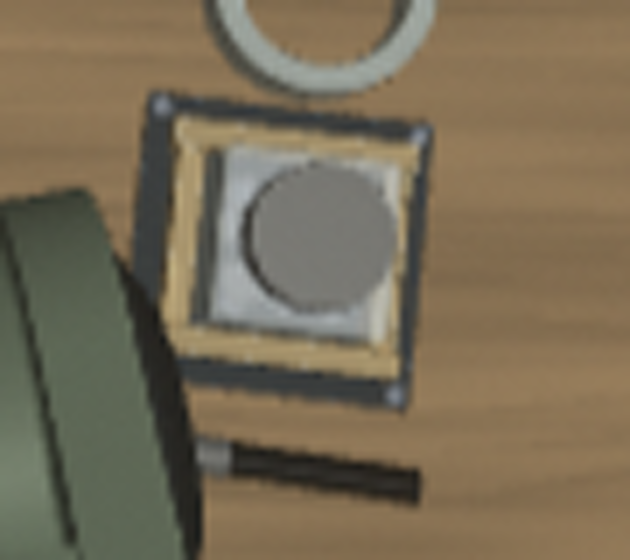

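View pics/tt4.png

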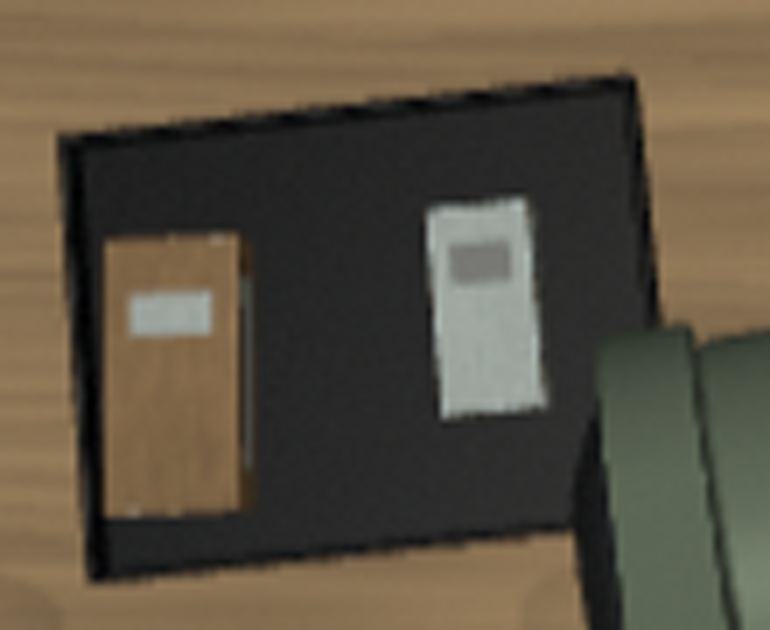

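View pics/st4.png

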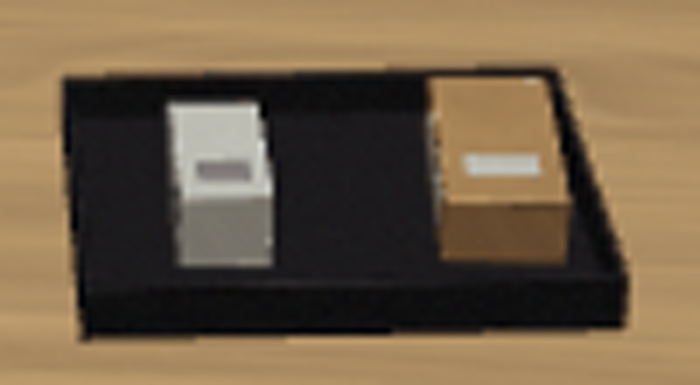

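The carton stands flat in the free part of the tray: top crop around (487,310), scene crop around (220,185). The cap's top face is centred near (322,237) in the top crop and (261,203) in the scene crop. Next is the cap centre.

Run:
```python
import pickle
from h import *
fs=pickle.load(open("f1.pkl","rb"));T,S=fs["top"],fs["scene"]
g=lambda off,s,x,y:(off[0]+(x+.5)/s-.5,off[1]+(y+.5)/s-.5)
for nm,f,off,s,pts in [("T",T,(310,215),7,[(322,237),(245,237),(397,237),(322,162),(322,313)]),("S",S,(200,165),8,[(261,204),(190,204),(332,204),(261,170),(261,238)])]:
    print(nm,[np.round(onz(f,*g(off,s,*p),.133)[:2],4).tolist() for p in pts])
    print(np.round(onz(f,*g(off,s,*pts[0]),.133)[:2],4))
o,d=ray(T,*g((310,215),7,322,237)); o2,d2=ray(S,*g((200,165),8,261,204))
A=np.stack([d,-d2],1); t=np.linalg.lstsq(A,o2-o,rcond=None)[0]; print(o+d*t[0],o2+d2*t[1])
# automatic: grey mask ellipse
for nm,f,(u0,v0,u1,v1) in [("T",T,(340,232,372,264)),]:
    im=f["image"][v0:v1,u0:u1]; print(im[17,17])
```

```text
T [[0.4793, -0.1796], [0.4791, -0.1483], [0.4794, -0.21], [0.5097, -0.1802], [0.4487, -0.1789]]
[ 0.4793 -0.1796]
S [[0.4757, -0.1801], [0.4779, -0.211], [0.4736, -0.1493], [0.445, -0.1864], [0.5055, -0.174]]
[ 0.4757 -0.1801]
[ 0.47918348 -0.17925541  0.13491606] [ 0.47918635 -0.17927404  0.13491929]
[115 121 121]
```

Run:
```python
from workcell import ctrl
from h import *
c=[.4775,-.180]; o=down(np.radians(90))
ctrl.movep([*c,.22],o)
ctrl.move_gripper(.085)
ctrl.move_linear([*c,.107],v=.12,until_force=8)
print(ctrl.read_tcp_pos(),ctrl.read_wrist_force())
fs={n:ctrl.grab_frame(n) for n in("scene","top")}
crop(fs["scene"],190,135,290,235,6,"pics/sc5.png")
crop(fs["top"],310,215,400,295,7,"pics/tc5.png")
ctrl.move_gripper(.055,f_grip=20)
print(ctrl.read_gripper_width(),ctrl.read_wrist_force(),ctrl.read_wrist_torque(),ctrl.read_time())
```

```text
[ 0.47785638 -0.18008122  0.10758146] [0.24878757 0.16768316 0.12753355]
0.05942007697441373 [ 2.14170494 -0.65739583  5.63159716] [-0.06852131 -0.21814204 -0.01675785] 14.8583
```

View pics/sc5.png

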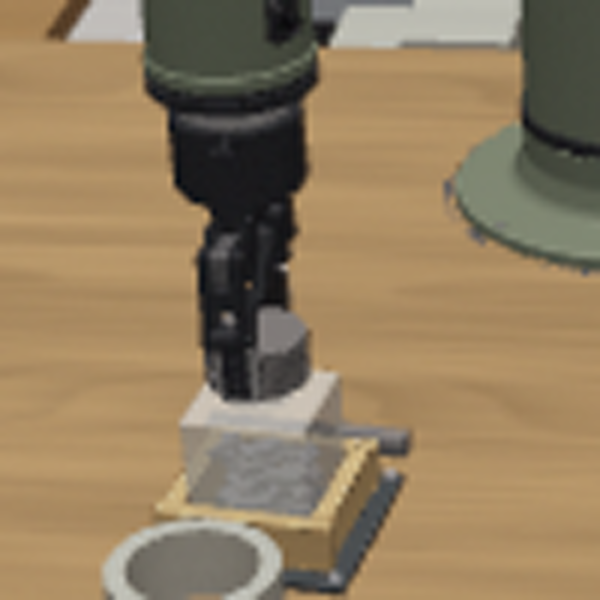

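The gripper is centred on the cap: the lateral force is only about 2 N, and the scene crop shows the near finger at (232,340) against the cap. I'll firm up the grip and turn in steps.

Run:
```python
from workcell import ctrl
from h import *
c=[.4778,-.180,.1076]
for a in (130,150,165): print(a,np.round(ctrl.ik(c,down(np.radians(a))),2))
ctrl.move_gripper(.05,f_grip=70)
print(ctrl.read_gripper_width(),ctrl.read_wrist_force(),ctrl.read_wrist_torque(),ctrl.read_time())
c=list(map(float,ctrl.read_tcp_pos()))
for k in range(1,7):
    h=ctrl.move_linear(c,rotation=down(np.radians(90)+.1*k),v=.1)
    print(k,np.round(ctrl.read_wrist_force(),1),np.round(ctrl.read_wrist_torque(),2),np.round(ctrl.read_tcp_pos(),4),round(ctrl.read_time(),2),round(ctrl.read_gripper_width(),4))
    if ctrl.read_wrist_force()[2]>18: break
```

```text
130 [ 0.59  0.57 -0.46  1.99  0.4   0.67  0.57]
150 [ 0.66  0.59 -0.55  1.99  0.47  0.7   0.86]
165 [ 0.7   0.6  -0.62  1.98  0.52  0.72  1.07]
0.058334006818476974 [1.657274   0.41316655 9.02484713] [-0.00953168 -0.28311027 -0.03488484] 15.075
1 [ 0.7 -0.8  4. ] [-0.29  0.08  0.15] [ 0.4784 -0.1804  0.1077] 15.32 0.0581
2 [ 0.8 -1.2  3.5] [-0.37  0.13  0.13] [ 0.4783 -0.1803  0.1077] 15.57 0.0583
3 [ 0.5 -1.9  4.3] [-0.41  0.19  0.13] [ 0.4782 -0.1803  0.1076] 15.82 0.058
4 [ 0.9 -1.2  4.3] [-0.34  0.3   0.15] [ 0.4782 -0.1802  0.1076] 16.07 0.0579
5 [ 0.1 -0.5  3.3] [-0.42  0.19  0.14] [ 0.4782 -0.1802  0.1076] 16.32 0.0582
6 [ 0.8 -0.6  3.2] [-0.18  0.3   0.12] [ 0.4783 -0.1801  0.1076] 16.57 0.0581
```

Run:
```python
from workcell import ctrl
from h import *
c=list(map(float,ctrl.read_tcp_pos()))
p=np.array([.4783,-.1801,.1076])
for k in range(13,23):
    h=ctrl.move_linear(p,rotation=down(np.radians(90)+.05*k),v=.1)
    ctrl.wait(.1)
    F=ctrl.read_wrist_force();T=ctrl.read_wrist_torque()
    print(k*.05,np.round(F,1),np.round(T,2),np.round(ctrl.read_tcp_pos(),4),round(ctrl.read_time(),2),round(ctrl.read_gripper_width(),4))
    if F[2]>11 or abs(T[2])>1.2: break
fs={n:ctrl.grab_frame(n) for n in("scene","top")}
crop(fs["scene"],190,135,290,235,6,"pics/sc6.png")
```

```text
0.65 [-0.3 -0.6  6.1] [-0.16  0.27  0.1 ] [ 0.4783 -0.1801  0.1077] 16.93 0.0585
0.7000000000000001 [-1.6  0.5  6.4] [-0.12  0.38  0.17] [ 0.4783 -0.1801  0.1077] 17.27 0.0584
0.75 [-1.7  1.2 11.4] [-0.02  0.61  0.09] [ 0.4784 -0.1801  0.1079] 17.62 0.0579
```

View pics/sc6.png

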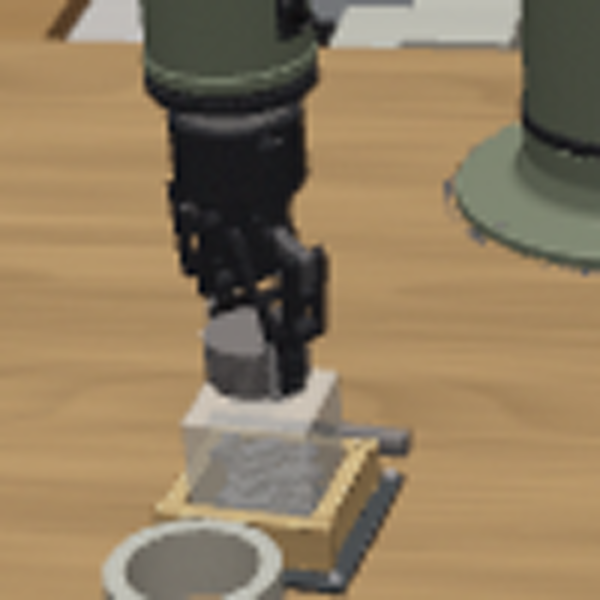

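```bash
cat >> h.py <<'E'
def avg(ctrl,n=8):
    F=[];T=[]
    for _ in range(n):
        F.append(ctrl.read_wrist_force());T.append(ctrl.read_wrist_torque());ctrl.wait(.02)
    return np.round(np.mean(F,0),2),np.round(np.mean(T,0),3),np.round(np.std(F,0),2)
E
python3 - <<'E'
from workcell import ctrl
from h import *
print(avg(ctrl))
p=np.array([.4783,-.1801,.1076])
ctrl.move_linear(p,rotation=down(np.radians(90)+.78),v=.1)
ctrl.wait(.05)
print(avg(ctrl),ctrl.read_tcp_pos(),ctrl.read_time())
E
```

```text
(array([-2.3 ,  0.44, 11.23]), array([-0.016,  0.557,  0.075]), array([0.5 , 0.34, 0.59]))
(array([-3.14,  0.69, 15.2 ]), array([0.017, 0.751, 0.021]), array([0.4 , 0.36, 0.53])) [ 0.47845587 -0.18010778  0.10808269] 18.2917
```

Run:
```python
from workcell import ctrl
from h import *
p=np.array([.4783,-.1801,.1076])
ctrl.move_linear(p,rotation=down(np.radians(90)+.81),v=.1)
ctrl.wait(.05)
print(avg(ctrl),ctrl.read_tcp_pos(),ctrl.read_time())
```

```text
(array([-2.99,  0.83, 16.93]), array([0.   , 0.758, 0.012]), array([0.6 , 0.39, 0.65])) [ 0.47854336 -0.18010963  0.10817811] 18.725
```

Fz has levelled off about 13.5 N above its earlier value and the turning torque is now about 0, so the cap is free. I'll stop turning and try a small lift.

Run:
```python
from workcell import ctrl
from h import *
for z in (.1092,.1105,.112,.114):
    ctrl.move_linear([.4783,-.1801,z],v=.02); print(z,avg(ctrl,4)[:2],ctrl.read_tcp_pos()[2])
    if avg(ctrl,2)[0][2]<-3: print("pull!");break
fs={n:ctrl.grab_frame(n) for n in("scene","top")}
crop(fs["scene"],190,135,290,235,6,"pics/sc7.png"); print(ctrl.read_time())
```

```text
0.1092 (array([-2.37,  0.49, 12.84]), array([-0.031,  0.537, -0.004])) 0.10965753347989164
0.1105 (array([0.78, 0.08, 0.32]), array([ 0.029, -0.185,  0.029])) 0.11036685381211785
0.112 (array([0.28, 1.2 , 0.04]), array([ 0.145, -0.1  ,  0.028])) 0.11197257983474074
0.114 (array([ 0.63,  0.27, -0.59]), array([ 0.043, -0.056, -0.009])) 0.11403792923385293
20.225
```

View pics/sc7.png

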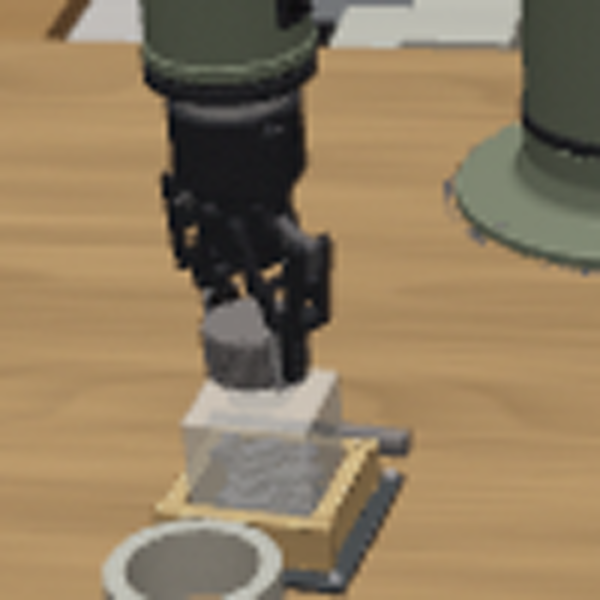

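The cap has risen (bottom edge at y≈387) and the jar's shoulder is unchanged at (185,425). Fz is near zero, so the jar isn't being carried. Now the straight lift.

Run:
```python
from workcell import ctrl
from h import *
ctrl.move_linear([.4783,-.1801,.1475],v=.05); ctrl.wait(.5)
print(avg(ctrl,4),ctrl.read_tcp_pos(),ctrl.read_tcp_rot(),ctrl.read_gripper_width(),np.abs(ctrl.read_qvel()).max())
fs={n:ctrl.grab_frame(n) for n in("scene","top")}
crop(fs["scene"],190,135,290,235,6,"pics/sc8.png");cv2.imwrite("pics/scene8.png",fs["scene"]["image"]);cv2.imwrite("pics/top8.png",fs["top"]["image"]); print(ctrl.read_time())
```

```text
(array([ 0.16,  0.39, -0.43]), array([-0.016, -0.003, -0.004]), array([0.45, 0.33, 0.71])) [ 0.47826976 -0.18003207  0.14745122] [-6.45601331e-05  3.71243695e-01  9.28535467e-01  1.71096469e-05] 0.058517978135967465 0.002951597736251978
21.7083
```

View pics/sc8.png

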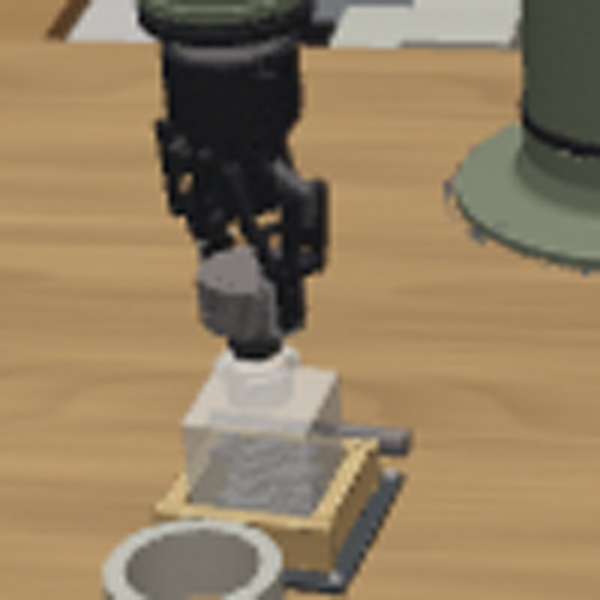

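View pics/top8.png

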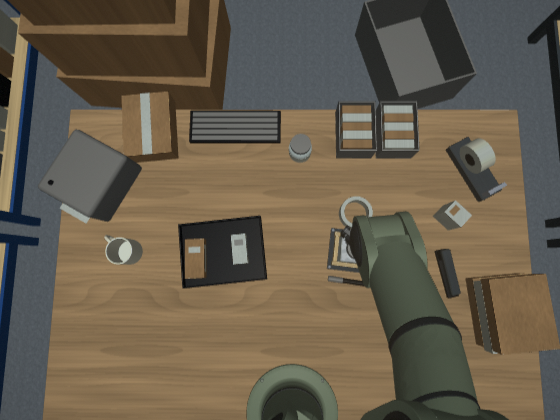

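Run:
```python
from workcell import ctrl
from h import *
f=ctrl.grab_frame("scene")
crop(f,215,165,250,205,15,"pics/sc9.png")
import pickle; pickle.dump(f,open("f2.pkl","wb"))
a=proj(f,[.49,-.21,.143]);b=proj(f,[.49,-.21,.173]);print(a,b)
c=np.array([.4775,-.180]); R=.03
for z in (.1435,.1735):
  P=np.array([proj(f,[c[0]+R*np.cos(t),c[1]+R*np.sin(t),z]) for t in np.linspace(0,6.28,60)])
  print(z,"ucol",P[:,0].min(),P[:,0].max(),"v",P[:,1].min(),P[:,1].max(), "crop", (P.min(0)-[215,165])*15,(P.max(0)-[215,165])*15, "left/right pts v", P[P[:,0].argmin()],P[P[:,0].argmax()],"low",P[P[:,1].argmax()])
```

```text
[222.58128366 189.20644723] [221.78303433 181.44728829]
0.1435 ucol 223.15724904435652 240.5788347895739 v 183.55226390479467 191.84634296328633 crop [122.35873567 278.28395857] [383.68252184 402.69514445] left/right pts v [223.15724904 188.10968962] [240.57883479 186.93741443] low [231.02726732 191.84634296]
0.1735 ucol 222.3675153886058 239.96408045979805 v 175.8921324065323 184.0230215057868 crop [110.51273083 163.3819861 ] [374.4612069  285.34532259] left/right pts v [222.36751539 180.36668071] [239.96408046 179.20310239] low [230.30500014 184.02302151]
```

View pics/sc9.png

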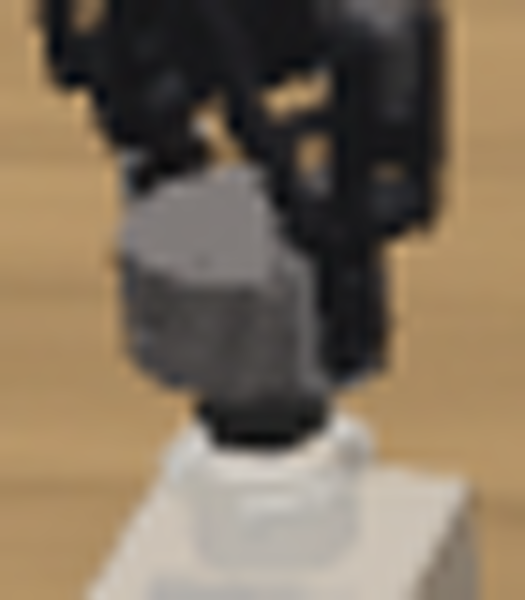

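The close-up agrees with a level cap: left edge at (120,235), lower rim near (240,405), against a predicted (111,230) and (240,403). The black seal and bare mouth are visible below it at (260,420). The top view shows the carton at (239,248) in the tray and the other things that can be seen unmoved. I'll hand the job in.

Run:
```python
from workcell import ctrl
print(ctrl.read_time(),ctrl.read_gripper_width()); print(ctrl.job_done())
```

```text
21.7583 0.057914382505795885
the job is handed in; nothing more can be done
None
```

I cleared the carton, unscrewed the cap and handed the job in at about 21.8 s of the 58 s allowed; the hand-in gives no verdict.

- **Carton:** It stands same way up in the free part of the tray, clear of the walls and of the brown box, as seen in both camera views.
- **Cap:** I gripped it at 70 N and turned it 0.81 rad counter-clockwise. I stopped when the upward push levelled off about 13.5 N higher and the turning torque fell to about zero. I then lifted it straight up 40 mm, which is about 15 mm more than it needs to clear the jar.
- **Last checks:** The cap was still gripped (58 mm opening) and at rest. The vertical force was about −0.4 N, so the arm was carrying only the cap and the jar was down in its holder. In the scene picture the cap looked level to within about a pixel.
- **Other things:** Everything visible in the last top view was unmoved. The arm hid part of the holder and the marker there.
- **Disagreements:**
  - The two cameras differed by about 3.5 mm in x on the cap's position. I used the average, and the sideways force on closing was only about 2 N.
  - The measured turning torque was about 0.13 N m, below the stated 0.2 N m. The cap did come free, so I don't think the grip slipped.

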